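Slide the desk lights up on the tablet's curved slider

TASK

Bring the desk lighting up to full on the tablet: set the closed fingertips down lightly on the white ring at the dim end of the curved slider, slide along the coloured arc all the way to its bright end, in one stroke without lifting or straying off it, then lift off. Touch no other part of the screen, press only lightly, and leave the stylus and everything else lying about where it is.

Things in the scene. Friction and masses are not known exactly. Their poses are not given: they have to be found in the camera images.
- dock: Aluminium charging dock under the tablet, fixed to the desk, 200 x 306 mm, 8 mm thick, with a foam pad on which the tablet lies and a pen groove along its +y side. Origin on the desk under the tablet's centre; z up, x towards the tablet's lower edge.
- tablet: Tablet lying level, 175 (x) x 250 (y) x 9 mm, glass up, dark screen with a lighting app. Origin: centre of its underside; x points to its lower edge (where the arc is open), y to its bright-end side, z up. Glass 27 mm above the desk. It cannot tip or slide; on its foam it sinks straight down about 0.5 mm per newton (after the first 0.6 N), 6 mm at most, and rises again when let go.
- slider_centre (a point): Centre of the curved slider, on the glass; axes as the tablet's. The slider: coloured ticks 20 mm wide, flush, on an arc of radius 65 mm, 240 degrees, from the dim end (dark violet, white ring) over the top side (-x) to the bright end (palest pink, sun below). The finger's place is taken midway between the tips: keep them shut and upright; within 10 mm of the centre line is good.
- mark0 (a point): Point on the glass: dim end of the slider, in the middle of the white ring: start here. On the centre line, 32.5 mm in x and -56.3 mm in y from slider_centre (tablet axes).
- mark1 (a point): Point on the glass: slider, one sixth of the way. On the centre line, -11.3 mm in x and -64.0 mm in y from slider_centre (tablet axes).
- mark2 (a point): Point on the glass: slider, one third. On the centre line, -49.8 mm in x and -41.8 mm in y from slider_centre (tablet axes).
- mark3 (a point): Point on the glass: slider, halfway, the point nearest the tablet's top edge. On the centre line, -65.0 mm in x and 0.0 mm in y from slider_centre (tablet axes).
- mark4 (a point): Point on the glass: slider, two thirds. On the centre line, -49.8 mm in x and 41.8 mm in y from slider_centre (tablet axes).
- mark5 (a point): Point on the glass: slider, five sixths. On the centre line, -11.3 mm in x and 64.0 mm in y from slider_centre (tablet axes).
- mark6 (a point): Point on the glass: bright end of the slider: stop here. On the centre line, 32.5 mm in x and 56.3 mm in y from slider_centre (tablet axes).
- stylus: White stylus, 155 x 9 x 9 mm, loose in the dock's pen groove, its top 17 mm above the desk, so below the glass. Origin under its middle, x along it. Leave alone.
- earbuds: White earbud case, 46 x 60 x 24 mm high, loose on the desk near the tablet. Origin under its centre. Leave alone.
- usb_stick: Red memory stick, 52 x 18 x 9 mm, loose on the desk near the tablet. Origin under its plastic body. Leave alone.
- mouse: Light grey gaming mouse, 120 x 62 x 38 mm, loose. Origin under its centre. Leave alone.
- mug: Blue mug, 82 mm across, 95 mm high, handle at its +y, loose. Origin under its centre. Leave alone.
- gamepad: White game controller, about 120 x 170 x 55 mm with sticks, loose. Origin under its middle. Leave alone.
- can: Green drink can, 58 mm across, 135 mm high, loose, upright. Origin under its centre. Leave alone.

How it is judged:
On the way, in this order (a step that is already met when the one before it is completed fails the run):
1. a fingertip touches the slider at the dim end (white ring) (contact force between the fingers and tablet above 0.15 N and horizontal distance between the grasp point and mark0 below 0.012 m), for 0.1 s.
2. a fingertip touches the slider at mark 1 (contact force between the fingers and tablet above 0.15 N and horizontal distance between the grasp point and mark1 below 0.012 m), for 0.1 s.
3. a fingertip touches the slider at mark 2 (contact force between the fingers and tablet above 0.15 N and horizontal distance between the grasp point and mark2 below 0.012 m), for 0.1 s.
4. a fingertip touches the slider at the top of the arc (contact force between the fingers and tablet above 0.15 N and horizontal distance between the grasp point and mark3 below 0.012 m), for 0.1 s.
5. a fingertip touches the slider at mark 4 (contact force between the fingers and tablet above 0.15 N and horizontal distance between the grasp point and mark4 below 0.012 m), for 0.1 s.
6. a fingertip touches the slider at mark 5 (contact force between the fingers and tablet above 0.15 N and horizontal distance between the grasp point and mark5 below 0.012 m), for 0.1 s.
7. a fingertip touches the slider at the bright end (last, palest tick) (contact force between the fingers and tablet above 0.15 N and horizontal distance between the grasp point and mark6 below 0.012 m), for 0.1 s.
At the end, for the whole second after the job is handed in: The slider has been stroked from dim to bright end; the tablet is released and back up on its foam (within 0.5 mm), and every loose thing lies within 15 mm (stylus 12 mm) of where it was, mug and can upright (z of tablet in the frame of dock above 0.0175 m and linear speed of tablet below 0.01 m/s and distance of stylus from where it was at the start of the episode below 0.012 m and distance of each of earbuds, mouse, mug, gamepad, can, usb_stick from where it was at the start of the episode below 0.015 m and angle between each of mug, can's own z axis and vertical below 0.1 rad); the robot touches nothing.
It fails at once if the tablet is pressed hard (over 10 N) or by anything but the fingers (contact force between the fingers and tablet above 10 N or z of tablet in the frame of dock below 0.0128 m).
It fails at once if the screen is touched off the slider: more than 15 mm to either side of the arc's centre line, or past its ends (contact force between the fingers and tablet above 0.3 N and (horizontal distance between the grasp point and slider_centre below 0.05 m or horizontal distance between the grasp point and slider_centre above 0.08 m or x of the grasp point in the frame of slider_centre above 0.052 m)).
It fails at once if the fingertip lifts off, or sets down, part way along the arc (contact force between the fingers and tablet below 0.03 N and z of tablet in the frame of dock above 0.0178 m and horizontal distance between the grasp point and slider_centre between 0.05 and 0.08 m and x of the grasp point in the frame of slider_centre below 0.012 m and z of the grasp point in the frame of slider_centre below 0.034 m).
It fails at once if something lying about is moved, lifted or knocked over (distance of stylus from where it was at the start of the episode above 0.012 m or distance of any of earbuds, mouse, mug, gamepad, can, usb_stick from where it was at the start of the episode above 0.015 m).
It also fails if it takes over 51 s, if anything falls off the work surface, if the arm or the gripper's body presses on something with over 40 N, if the wrist force passes 120 N, or if a joint passes its speed limit or range.

ROBOT

A 7-joint arm with a two-finger parallel gripper is mounted at the origin on the work surface. World frame = base frame: x ahead of the robot, y to its left, z up, the work surface at z = 0. Lengths are in m, angles in rad, forces in N, time in s.
With the tool pointing down it reaches from about 0.4 to 0.875 m from the base axis. Payload 6.5 kg.
Tool frame: the origin (TCP) lies at the very end of the fingers, on their centre line; the grasp point (between the pads) lies 19 mm behind it (manip.grip_depth is the distance from the TCP to the grasp point, in m); z points along the fingers, y is the line along which they close (so a half turn about z gives the same grasp; the last joint's range is limited). The gripper opens to 85 mm and grips with 20 to 120 N. Pads are 22 mm wide; open, the fingers measure 114 mm over their backs; the gripper's body (76 mm by 85 mm) begins 54 mm behind the grasp point. The pads swing forward as they close: fully open they stand 13 mm farther back than shut.
Start: joints at [-1.303, 0.536, -0.004, 1.538, 0.003, 1.067, -0.071], TCP at [0.213, 0.614, 0.231] pointing down, gripper open.
Joint ranges: [-2.7, 2.7], [-0.37, 2.16], [-1.27, 1.26], [0.24, 2.4], [-1.31, 4.45], [0.19, 1.91], [-2.76, 2.76]. Speed limits (rad/s): [2.39, 2.39, 3.14, 3.14, 3.14, 3.14, 3.14].

INTERFACE

Orientations are given as a rotation vector (axis times angle).
In Python, from plant import manip gives the robot as it stands. The module is installed in compiled form; this text tells all that it offers.
- The arm moves only by the shell command python3 -m inch 'ROWS' [FORCE]. ROWS is JSON, a list of rows, each an object of numbers: "x", "y", "z": the shift along the tool's x, y, z in mm; "roll": the turn about the tool's z in rad; "jaw": the closure, from -1 (fully open) to 1 (shut). In form: [{"x": .., "y": .., "z": .., "roll": .., "jaw": ..}, ...]. A call has 1 to 10 rows; each row shifts and turns the commanded pose from where the row before left it, along the tool's axes as they then stand; what a row does not reach is not made up. A row lasts 1/12 s, in which the tool goes at most 41.7 mm and 7.16 degrees, less where a joint would pass 70% of its speed; a pose out of reach is approached as far as the arm can. A call is refused whole if a number of a shift passes 41.7 or a number of a turn 0.125, either way. A call with a gripper value outside its range is refused whole. The fingers move at their own pace and stop on an object; FORCE is the grip in N (left out, the last holds). Time passes only in rows, so rows that do not move let the fingers close. It gives the time, the measured TCP pose, the force, the opening and the grip force at its end, in the units of the state.
- manip.get_state(): the state, without advancing time (a new reading comes with each control period).
- manip.read_camera(name): name is "scene" or "top"; returns the picture (384x512x3 uint8, red, green, blue); there is no depth.
- manip.calibration(name): a dict with "K" (3x3 intrinsics, pixels), "k1" (the pictures are not rectified: a ray, as slopes to the right and down, at radius r is drawn at 1 + k1 r^2 times it, then the intrinsics apply), "extrinsics" (4x4, takes a point from camera to world coordinates). Camera axes: x right, y down, z forward; pixel columns grow to the right and rows downward; lengths in m; the calibration is good to about 2 mm. A picture is of the moment at which its call begins. calibration takes no time and is no camera call.
- manip.close_job(): hands the job in; it is judged then, once.
Trained networks look in the newest picture that a camera, given by its name, has taken for a name from the list of things; names that differ only in an ending like _2 or _b are one class to them, and where a whole thing is asked for, a point or a joint stands for the part that bears it (a point fixed in the world has none). Each returns a list of dicts, best first, with "score" (0 to 1); they miss things now and then, are a little off and sometimes report something else, mostly with a low value. They report only what shows in the picture. A call takes as long as a camera call.
- manip.outline_of(camera, label): "mask" (384x512 bool, what is visible of it) and "centre" ([column, row] in pixels, amid what is visible of it).
- manip.landmark_of(camera, label): "centre" ([column, row] in pixels: a listed point, or the origin of a listed thing).
The state is a dict: "time": time; "qpos": joint angles; "joint_velocities": joint speeds; "tau": joint torques, N m; "eef_pos": TCP position; "eef_rot": TCP orientation; "wrist_force": force on the tool from outside, world axes, zero at the start; "moment": the same for the moment, N m; "opening": opening from 0.0 (shut) to 1.0 (fully open); "grasp_force": force on a finger pad.
Only numpy, scipy, OpenCV 4.12 (cv2) and the standard library are available. Lean on these libraries where they do the work, as an engineer would, in place of code of your own. Each camera call takes 0.05 s, during which the arm holds its last target. There are 200 camera calls.

## Working session

There is one attempt and no reset: what is moved stays moved. The work goes in short steps, Python scripts to look and compute and a shell command to move; the robot and the scene stay as the last step left them, time stands still between calls to the robot, and variables do not carry over. Pictures are saved under pics/ and viewed, at most 10 in all, crops included, and the job is handed in when it is done.

```bash
mkdir -p pics; cat > h.py <<'E'
import numpy as np, cv2
from plant import manip
from scipy.spatial.transform import Rotation as R
def ray(cam,px):
    c=manip.calibration(cam);K=np.array(c["K"]);T=np.array(c["extrinsics"])
    d=np.linalg.solve(K,[px[0],px[1],1.])[:2]
    rd=np.linalg.norm(d);r=rd
    for _ in range(50): r=rd/(1+c["k1"]*r*r)
    u=d*(r/rd if rd else 1)
    return T[:3,3],T[:3,:3]@np.array([u[0],u[1],1])
def onz(cam,px,z):
    o,d=ray(cam,px);return o+d*(z-o[2])/d[2]
E
python3 - <<'E'
from h import *
for cam in("scene","top"):
    im=manip.read_camera(cam);cv2.imwrite(f"pics/{cam}0.png",im[:,:,::-1])
    for l in ["slider_centre"]+[f"mark{i}" for i in range(7)]:
        for r in manip.landmark_of(cam,l)[:2]:
            print(cam,l,round(r["score"],2),np.round(r["centre"],1),np.round(onz(cam,r["centre"],.027),4))
s=manip.get_state();print(s)
print(R.from_rotvec(s["eef_rot"]).as_matrix().round(3), manip.grip_depth)
E
```

```text
scene slider_centre 0.8 [250.  188.8] [0.5203 0.0583 0.027 ]
scene mark0 0.91 [231.2 189.4] [0.4628 0.0163 0.027 ]
scene mark0 0.82 [231.9 192.8] [ 0.4787 -0.0015  0.027 ]
scene mark1 0.91 [231.2 189.4] [0.4628 0.0163 0.027 ]
scene mark1 0.82 [231.9 192.8] [ 0.4787 -0.0015  0.027 ]
scene mark2 0.91 [231.2 189.4] [0.4628 0.0163 0.027 ]
scene mark2 0.82 [231.9 192.8] [ 0.4787 -0.0015  0.027 ]
scene mark3 0.91 [231.2 189.4] [0.4628 0.0163 0.027 ]
scene mark3 0.82 [231.9 192.8] [ 0.4787 -0.0015  0.027 ]
scene mark4 0.91 [231.2 189.4] [0.4628 0.0163 0.027 ]
scene mark4 0.82 [231.9 192.8] [ 0.4787 -0.0015  0.027 ]
scene mark5 0.91 [231.2 189.4] [0.4628 0.0163 0.027 ]
scene mark5 0.82 [231.9 192.8] [ 0.4787 -0.0015  0.027 ]
scene mark6 0.91 [231.2 189.4] [0.4628 0.0163 0.027 ]
scene mark6 0.82 [231.9 192.8] [ 0.4787 -0.0015  0.027 ]
top slider_centre 0.92 [250.1 191.6] [0.5255 0.0435 0.027 ]
top slider_centre 0.67 [147.7 121.5] [0.7332 0.3577 0.027 ]
top mark0 0.91 [238.7 211.9] [0.4653 0.0752 0.027 ]
top mark0 0.84 [266.4 188. ] [ 0.5371 -0.004   0.027 ]
top mark1 0.91 [238.7 211.9] [0.465
[... 708 characters left out ...]
 1.06729563, -0.07117628]), 'joint_velocities': array([ 5.09671099e-04, -1.15841486e-04, -2.28464419e-05, -5.90460971e-04,
        4.96783475e-04,  2.11830602e-04, -6.63825320e-05]), 'tau': array([-3.90341029e-04, -5.83311152e+01,  1.04754556e+00, -2.59443086e+01,
        1.24148236e-02,  1.38075156e-03, -4.15161878e-07]), 'eef_pos': array([0.21294473, 0.61412253, 0.23128966]), 'eef_rot': array([5.21788382e-01, 3.09795454e+00, 5.20596548e-06]), 'wrist_force': array([-0.70720873, -0.24650938, -0.19597364]), 'moment': array([ 0.01481131, -0.00316039, -0.00098905]), 'grasp_force': 0.0, 'opening': 0.9989548092323223}
[[-0.945  0.328  0.   ]
 [ 0.328  0.945  0.   ]
 [-0.     0.    -1.   ]] 0.0187
```

```bash
python3 - <<'E'
import cv2
im=cv2.imread("pics/top0.png");cv2.imwrite("pics/topc.png",cv2.resize(im[135:250,180:330],None,fx=5,fy=5,interpolation=cv2.INTER_CUBIC))
cv2.imwrite("pics/scb.png",cv2.resize(cv2.imread("pics/scene0.png"),(800,600)))
E
```

```text
(no output)
```

View pics/topc.png

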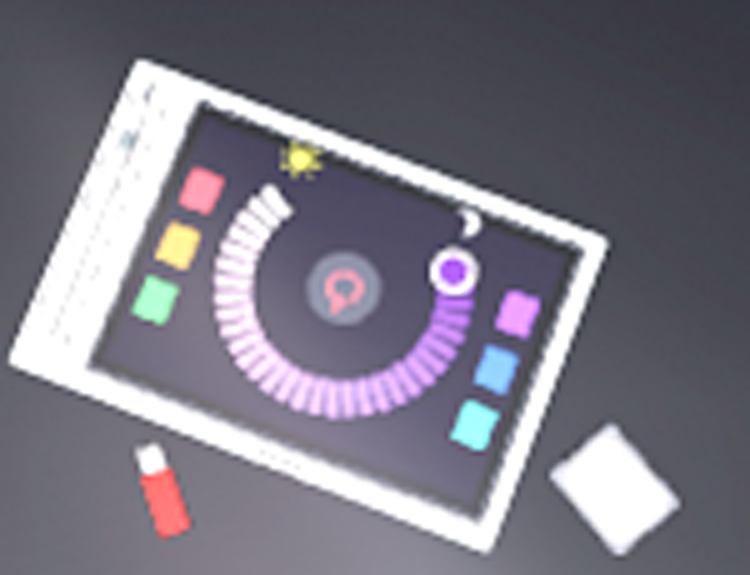

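View pics/scb.png

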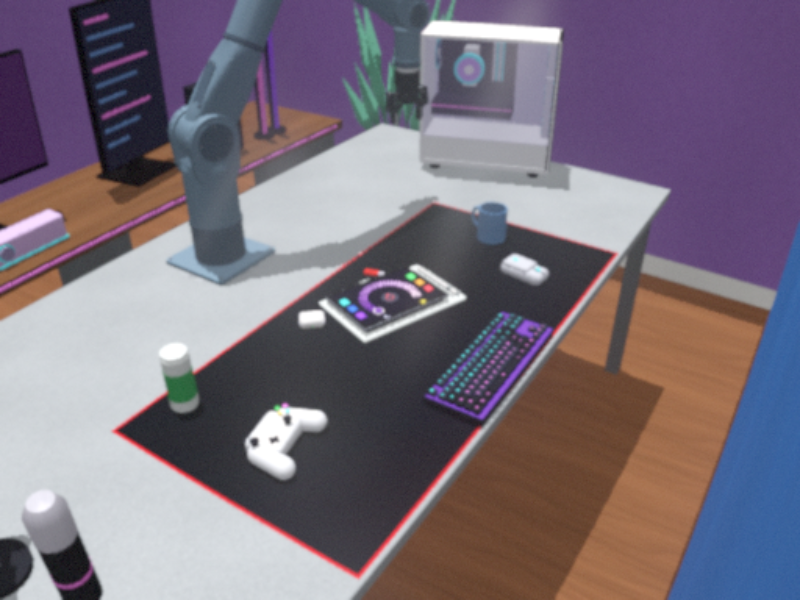

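View pics/top0.png

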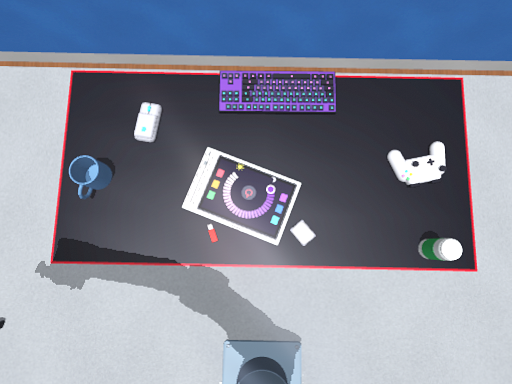

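```bash
cat >> h.py <<'E'
def proj(cam,P):
    c=manip.calibration(cam);T=np.linalg.inv(np.array(c["extrinsics"]));K=np.array(c["K"])
    q=P@T[:3,:3].T+T[:3,3];u=q[:,:2]/q[:,2:];u=u*(1+c["k1"]*(u**2).sum(1,keepdims=True))
    return u@K[:2,:2].T+K[:2,2]
E
python3 - <<'E'
from h import *
from scipy.optimize import minimize
g=[]
rr,aa=np.meshgrid(np.arange(.043,.088,.001),np.radians(np.arange(-180,180,2)))
# model: angle 0 = tablet -x; +angle to +y ; band |a|<=120
x=-rr*np.cos(aa);y=rr*np.sin(aa)
band=((rr>=.055)&(rr<=.075)&(abs(aa)<=np.radians(121))).ravel()
gap=(((rr<.0535)&(rr>.047))|((rr>.0765)&(rr<.083))).ravel()&(abs(aa)<=np.radians(120)).ravel()
pastend=((rr>=.055)&(rr<=.075)&(aa>np.radians(124))&(aa<np.radians(132))).ravel()
for cam,f in(("top","pics/top0.png"),("scene","pics/scene0.png")):
    im=cv2.imread(f).astype(np.float32).max(2)
    def cost(p):
        c,s=np.cos(p[2]),np.sin(p[2])
        P=np.c_[(p[0]/1000+c*x-s*y).ravel(),(p[1]/1000+s*x+c*y).ravel(),np.full(x.size,.027)]
        uv=proj(cam,P).astype(np.float32)
        v=cv2.remap(im,uv[:,:1],uv[:,1:],cv2.INTER_LINEAR).ravel()
        return -v[band].mean()+.7*v[gap].mean()+.3*v[pastend].mean()
    best=min((minimize(cost,[525+i,45+j,k],method="Nelder-Mead",options=dict(initial_simplex=np.array([525+i,45+j,k])+np.array([[0,0,0],[6,0,0],[0,6,0],[0,0,.2]]))) for i in(-8,0,8) for j in(-8,0,8) for k in(-.5,-.25,0)),key=lambda r:r.fun)
    print(cam,best.x,best.fun)
print("ring",onz("top",[270.6,189.2],.027),"ctr",onz("top",[248.6,192.8],.027))
E
```

```text
Traceback (most recent call last):
  File "h.py", line 14, in proj
    c=manip.calibration(cam);T=np.linalg.inv(np.array(c["extrinsics"]));K=np.array(c["K"])
ValueError: time passes only in moves, steps and waits
```

```bash
python3 - <<'E'
s=open("h.py").read().replace("manip.calibration(cam)","CAL(cam)").replace("def ray","import functools\n@functools.lru_cache\ndef CAL(c): return manip.calibration(c)\ndef ray",1)
open("h.py","w").write(s)
E
cat > fit.py <<'E'
from h import *
from scipy.optimize import minimize
rr,aa=np.meshgrid(np.arange(.043,.088,.001),np.radians(np.arange(-180,180,2)))
x=-rr*np.cos(aa);y=rr*np.sin(aa)
band=((rr>=.055)&(rr<=.075)&(abs(aa)<=np.radians(121))).ravel()
gap=(((rr<.0535)&(rr>.047))|((rr>.0765)&(rr<.083))).ravel()&(abs(aa)<=np.radians(120)).ravel()
pastend=((rr>=.055)&(rr<=.075)&(aa>np.radians(124))&(aa<np.radians(132))).ravel()
for cam,f in(("top","pics/top0.png"),("scene","pics/scene0.png")):
    im=cv2.imread(f).astype(np.float32).max(2)
    def cost(p):
        c,s=np.cos(p[2]),np.sin(p[2])
        P=np.c_[(p[0]/1000+c*x-s*y).ravel(),(p[1]/1000+s*x+c*y).ravel(),np.full(x.size,.027)]
        uv=proj(cam,P).astype(np.float32)
        v=cv2.remap(im,uv[:,:1].copy(),uv[:,1:].copy(),cv2.INTER_LINEAR).ravel()
        return -v[band].mean()+.7*v[gap].mean()+.3*v[pastend].mean()
    best=min((minimize(cost,[525+i,45+j,k],method="Nelder-Mead",options=dict(initial_simplex=np.array([525+i,45+j,k])+np.array([[0,0,0],[6,0,0],[0,6,0],[0,0,.2]]))) for i in(-8,0,8) for j in(-8,0,8) for k in(-.5,-.25,0)),key=lambda r:r.fun)
    print(cam,best.x,best.fun)
print("ring",onz("top",[270.6,189.2],.027),"ctr",onz("top",[248.6,192.8],.027),"sunend",onz("top",[235.4,175.2],.027))
E
python3 fit.py
```

```text
top [ 5.23970017e+02  4.86169812e+01 -3.84054027e-01] -120.00047302246094
scene [520.0088116   51.28200414  -0.61422648] -89.2573471069336
ring [ 0.53381435 -0.01642155  0.027     ] ctr [0.521865   0.04784299 0.027     ] sunend [0.57353314 0.08806095 0.027     ]
```

The top view shows the arc centre at about pixel (248.6, 192.8), the ring at (270.6, 189.2) and the bright end at (235.4, 175.2). The fit puts the slider centre at (0.5235, 0.0485) with yaw -0.38, which agrees with the ring and the tablet edges. The way over is clear at z 0.23.

```bash
python3 -m inch '[{"x":-12,"y":-12,"z":0,"roll":0,"jaw":1},{"x":-25,"y":-24,"z":0,"roll":0,"jaw":1},{"x":-25,"y":-24,"z":0,"roll":0,"jaw":1},{"x":-25,"y":-24,"z":0,"roll":0,"jaw":1},{"x":-25,"y":-24,"z":0,"roll":0,"jaw":1},{"x":-25,"y":-24,"z":0,"roll":0,"jaw":1},{"x":-25,"y":-24,"z":0,"roll":0,"jaw":1},{"x":-25,"y":-24,"z":0,"roll":0,"jaw":1},{"x":-25,"y":-24,"z":0,"roll":0,"jaw":1},{"x":-25,"y":-24,"z":0,"roll":0,"jaw":1}]' 20
python3 -m inch '[{"x":-25,"y":-24,"z":0,"roll":0,"jaw":1},{"x":-25,"y":-24,"z":0,"roll":0,"jaw":1},{"x":-25,"y":-24,"z":0,"roll":0,"jaw":1},{"x":-25,"y":-24,"z":0,"roll":0,"jaw":1},{"x":-25,"y":-24,"z":0,"roll":0,"jaw":1},{"x":-25,"y":-24,"z":0,"roll":0,"jaw":1},{"x":-25,"y":-24,"z":0,"roll":0,"jaw":1},{"x":-25,"y":-24,"z":0,"roll":0,"jaw":1},{"x":-12,"y":-12,"z":0,"roll":0,"jaw":1},{"x":0,"y":0,"z":0,"roll":0,"jaw":1}]'
cat > plan.py <<'E'
from h import *
C=np.array([.5235,.0485]);th=-.38
def pt(deg): # -120 dim .. 120 bright
    a=np.radians(deg);v=.065*np.array([-np.cos(a),np.sin(a)])
    c,s=np.cos(th),np.sin(th);return C+np.array([[c,-s],[s,c]])@v
s=manip.get_state();M=R.from_rotvec(s["eef_rot"]).as_matrix();p=s["eef_pos"]
print("pos",p.round(4),"f",s["wrist_force"].round(2),"t",s["time"],"open",s["opening"],"tilt",M[:,2].round(4))
v=(p[:2]-C);c,q=np.cos(th),np.sin(th);w=np.array([[c,q],[-q,c]])@v
print("r %.1f mm, ang %.1f"%(1e3*np.hypot(*w),np.degrees(np.arctan2(w[1],-w[0]))))
def tool(d): return (M.T@np.r_[d,0])[:2]*1e3
if __name__=="__main__":
    print("to start",tool(pt(-117)-p[:2]).round(1))
E
python3 plan.py
```

```text
time: 1.73
eef_pos: [0.3628, 0.3195, 0.2316]
eef_rot: [0.522, 3.098, 0.001]
wrist_force: [0.3, -0.5, 0.3]
opening: -0.002
grasp_force: 0.0
time: 2.57
eef_pos: [0.4974, 0.0541, 0.2317]
eef_rot: [0.532, 3.094, -0.002]
wrist_force: [0.3, -0.8, -0.8]
opening: -0.003
grasp_force: 0.0
pos [0.4974 0.0541 0.2317] f [ 0.31 -0.84 -0.83] t 2.5667 open -0.002763379258102938 tilt [ 0.0018 -0.0019 -1.    ]
r 26.7 mm, ang -9.6
to start [-53.7 -55.6]
```

```bash
python3 -m inch '[{"x":-18,"y":-18.5,"z":10,"roll":0,"jaw":1},{"x":-18,"y":-18.5,"z":30,"roll":0,"jaw":1},{"x":-17.7,"y":-18.6,"z":30,"roll":0,"jaw":1},{"x":0,"y":0,"z":30,"roll":0,"jaw":1},{"x":0,"y":0,"z":25,"roll":0,"jaw":1},{"x":0,"y":0,"z":15,"roll":0,"jaw":1},{"x":0,"y":0,"z":5,"roll":0,"jaw":1},{"x":0,"y":0,"z":0,"roll":0,"jaw":1},{"x":0,"y":0,"z":0,"roll":0,"jaw":1}]'
python3 plan.py; python3 -c "
from h import *
for c in('top','scene'):
  im=manip.read_camera(c);cv2.imwrite(f'pics/{c}1.png',im[:,:,::-1])
a=cv2.imread('pics/top1.png')[135:250,180:330];b=cv2.imread('pics/scene1.png')[150:240,190:310]
cv2.imwrite('pics/c1.png',np.hstack([cv2.resize(a,(400,307)),cv2.resize(b,(400,307))]))"
```

```text
time: 3.32
eef_pos: [0.5287, -0.0106, 0.087]
eef_rot: [0.521, 3.097, 0.001]
wrist_force: [0.5, -0.2, 0.1]
opening: -0.001
grasp_force: 0.0
pos [ 0.5287 -0.0106  0.087 ] f [ 0.53 -0.21  0.13] t 3.3167 open -0.0011300381447389022 tilt [ 9.e-04  4.e-04 -1.e+00]
r 59.4 mm, ang -116.8
to start [-2.5 -5. ]
```

View pics/c1.png

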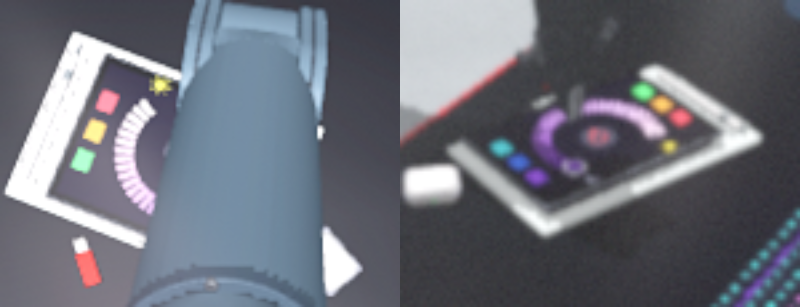

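The left view is blocked by the arm. In the scene view the tip is at about px (243, 184) and the ring at (242, 199).

```bash
python3 - <<'E'
from plan import *
print(proj("scene",np.array([p])), proj("scene",np.array([np.r_[pt(a),.027] for a in(-120,0,120)])))
print("ring scene",onz("scene",[241.9,199.],.027), "model",pt(-120))
b=cv2.imread('pics/scene1.png')[165:215,205:285]
cv2.imwrite('pics/c2.png',cv2.resize(b,(800,500),interpolation=cv2.INTER_CUBIC))
E
```

```text
pos [ 0.5292 -0.0109  0.0876] f [ 0.78 -0.44 -0.47] t 3.4167 open -0.0023458635560863242 tilt [ 2.4e-03  3.0e-04 -1.0e+00]
r 59.6 mm, ang -117.3
[[241.32906659 184.0437874 ]] [[241.66611042 198.96058455]
 [239.72147198 182.82121904]
 [266.38382395 189.3489155 ]]
ring scene [ 0.53366868 -0.01558007  0.027     ] model [ 0.53280187 -0.01583098]
```

View pics/c2.png

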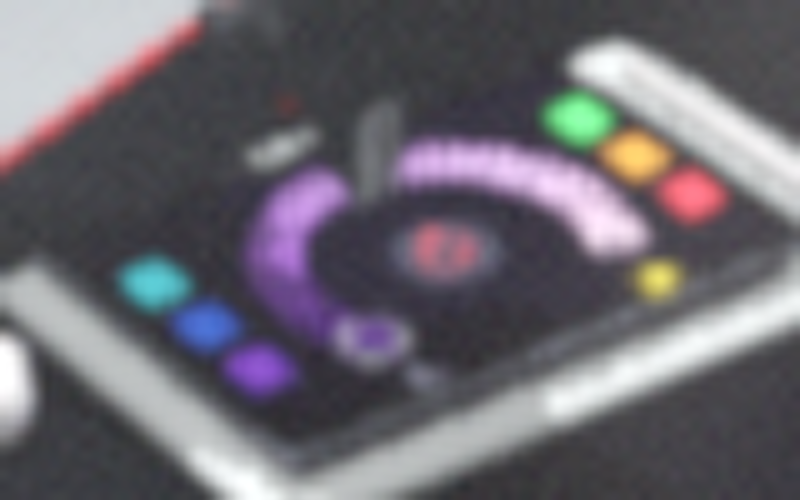

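The scene view agrees with the model: ring seen at (242.1, 198.8) against (241.7, 199.0) predicted, and bright end at (267.5, 189) against (266.4, 189.3).

```bash
python3 -m inch '[{"x":-2.5,"y":-5,"z":20,"roll":0,"jaw":1},{"x":0,"y":0,"z":20,"roll":0,"jaw":1},{"x":0,"y":0,"z":10,"roll":0,"jaw":1},{"x":0,"y":0,"z":3,"roll":0,"jaw":1},{"x":0,"y":0,"z":0,"roll":0,"jaw":1},{"x":0,"y":0,"z":0,"roll":0,"jaw":1},{"x":0,"y":0,"z":0,"roll":0,"jaw":1},{"x":0,"y":0,"z":0,"roll":0,"jaw":1}]'
python3 plan.py
```

```text
time: 4.08
eef_pos: [0.5297, -0.0167, 0.0342]
eef_rot: [0.521, 3.096, 0.001]
wrist_force: [0.3, -0.6, -0.2]
opening: -0.001
grasp_force: 0.0
pos [ 0.5297 -0.0167  0.0342] f [ 0.26 -0.57 -0.22] t 4.0833 open -0.0014806283474040614 tilt [ 1.7e-03  1.0e-04 -1.0e+00]
r 65.5 mm, ang -117.2
to start [0.4 0.4]
```

```bash
python3 -m inch '[{"x":0,"y":0,"z":2,"roll":0,"jaw":1},{"x":0,"y":0,"z":2,"roll":0,"jaw":1},{"x":0,"y":0,"z":1,"roll":0,"jaw":1},{"x":0,"y":0,"z":1,"roll":0,"jaw":1},{"x":0,"y":0,"z":1,"roll":0,"jaw":1},{"x":0,"y":0,"z":0.5,"roll":0,"jaw":1},{"x":0,"y":0,"z":0,"roll":0,"jaw":1},{"x":0,"y":0,"z":0,"roll":0,"jaw":1},{"x":0,"y":0,"z":0,"roll":0,"jaw":1}]'
python3 -m inch '[{"x":0,"y":0,"z":0.5,"roll":0,"jaw":1},{"x":0,"y":0,"z":0,"roll":0,"jaw":1},{"x":0,"y":0,"z":0,"roll":0,"jaw":1}]'
python3 plan.py
```

```text
time: 4.83
eef_pos: [0.5288, -0.0168, 0.0259]
eef_rot: [-0.522, -3.098, -0.0]
wrist_force: [-1.6, -0.5, 3.4]
opening: 0.0
grasp_force: 1.5
time: 5.08
eef_pos: [0.5288, -0.0168, 0.0253]
eef_rot: [-0.522, -3.098, -0.0]
wrist_force: [-1.0, -0.6, 4.0]
opening: 0.0
grasp_force: 2.1
pos [ 0.5288 -0.0168  0.0253] f [-1.01 -0.58  3.99] t 5.0833 open 0.00014463489661338782 tilt [-2.e-04  0.e+00 -1.e+00]
r 65.5 mm, ang -116.4
to start [-0.4  0.7]
```

```bash
cat > nxt.py <<'E'
from plan import *
import sys
a=float(np.degrees(np.arctan2(w[1],-w[0])));q0=p[:2]
for k in range(int(sys.argv[1])):
    a=min(a+5,119);q1=pt(a);print(tool(q1-q0).round(1),round(a,1));q0=q1
E
python3 nxt.py 10
```

```text
pos [ 0.5288 -0.0168  0.0253] f [-1.01 -0.58  3.99] t 5.0833 open 0.00014463489661338782 tilt [-2.e-04  0.e+00 -1.e+00]
r 65.5 mm, ang -116.4
[ 5.5 -1.6] -111.4
[ 5.4 -1.6] -106.4
[ 5.6 -1.1] -101.4
[ 5.6 -0.6] -96.4
[ 5.7 -0.1] -91.4
[5.7 0.4] -86.4
[5.6 0.9] -81.4
[5.5 1.3] -76.4
[5.4 1.8] -71.4
[5.2 2.3] -66.4
```

```bash
python3 -m inch '[{"x":5.5,"y":-1.6,"z":0,"roll":0,"jaw":1},{"x":5.4,"y":-1.6,"z":0,"roll":0,"jaw":1},{"x":5.6,"y":-1.1,"z":0,"roll":0,"jaw":1},{"x":5.6,"y":-0.6,"z":0,"roll":0,"jaw":1},{"x":5.7,"y":-0.1,"z":0,"roll":0,"jaw":1},{"x":5.7,"y":0.4,"z":0,"roll":0,"jaw":1},{"x":5.6,"y":0.9,"z":0,"roll":0,"jaw":1},{"x":5.5,"y":1.3,"z":0,"roll":0,"jaw":1},{"x":0,"y":0,"z":0,"roll":0,"jaw":1}]'
python3 nxt.py 10
```

```text
time: 5.83
eef_pos: [0.4843, -0.0037, 0.0251]
eef_rot: [-0.52, -3.096, -0.0]
wrist_force: [0.2, 0.0, 4.3]
opening: -0.001
grasp_force: 2.3
pos [ 0.4843 -0.0037  0.0251] f [0.2  0.05 4.3 ] t 5.8333 open -0.001166449291218267 tilt [-2.e-03  4.e-04 -1.e+00]
r 65.3 mm, ang -74.9
[5.2 2.2] -69.9
[5.1 2.4] -64.9
[4.9 2.9] -59.9
[4.6 3.3] -54.9
[4.3 3.7] -49.9
[4. 4.] -44.9
[3.6 4.4] -39.9
[3.2 4.7] -34.9
[2.8 4.9] -29.9
[2.4 5.2] -24.9
```

```bash
python3 -m inch '[{"x":5.2,"y":2.2,"z":0,"roll":0,"jaw":1},{"x":5.1,"y":2.4,"z":0,"roll":0,"jaw":1},{"x":4.9,"y":2.9,"z":0,"roll":0,"jaw":1},{"x":4.6,"y":3.3,"z":0,"roll":0,"jaw":1},{"x":4.3,"y":3.7,"z":0,"roll":0,"jaw":1},{"x":4,"y":4,"z":0,"roll":0,"jaw":1},{"x":3.6,"y":4.4,"z":0,"roll":0,"jaw":1},{"x":3.2,"y":4.7,"z":0,"roll":0,"jaw":1},{"x":2.8,"y":4.9,"z":0,"roll":0,"jaw":1},{"x":0,"y":0,"z":0,"roll":0,"jaw":1}]'
python3 nxt.py 10
```

```text
time: 6.67
eef_pos: [0.4602, 0.0404, 0.0251]
eef_rot: [-0.519, -3.097, -0.001]
wrist_force: [-0.8, 2.8, 4.5]
opening: -0.002
grasp_force: 2.3
pos [0.4602 0.0404 0.0251] f [-0.82  2.77  4.51] t 6.6667 open -0.0015457998755010437 tilt [-1.4e-03  8.0e-04 -1.0e+00]
r 63.8 mm, ang -29.1
[3.3 4.7] -24.1
[1.8 5.4] -19.1
[1.4 5.5] -14.1
[0.9 5.6] -9.1
[0.4 5.7] -4.1
[-0.1  5.7] 0.9
[-0.6  5.6] 5.9
[-1.1  5.6] 10.9
[-1.6  5.4] 15.9
[-2.   5.3] 20.9
```

```bash
python3 -m inch '[{"x":3.3,"y":4.7,"z":0,"roll":0,"jaw":1},{"x":1.8,"y":5.4,"z":0,"roll":0,"jaw":1},{"x":1.4,"y":5.5,"z":0,"roll":0,"jaw":1},{"x":0.9,"y":5.6,"z":0,"roll":0,"jaw":1},{"x":0.4,"y":5.7,"z":0,"roll":0,"jaw":1},{"x":-0.1,"y":5.7,"z":0,"roll":0,"jaw":1},{"x":-0.6,"y":5.6,"z":0,"roll":0,"jaw":1},{"x":-1.1,"y":5.6,"z":0,"roll":0,"jaw":1},{"x":-1.6,"y":5.4,"z":0,"roll":0,"jaw":1},{"x":0,"y":0,"z":0,"roll":0,"jaw":1}]'
python3 nxt.py 10
```

```text
time: 7.5
eef_pos: [0.4738, 0.0882, 0.0253]
eef_rot: [0.519, 3.098, 0.002]
wrist_force: [-0.6, 2.9, 4.3]
opening: -0.001
grasp_force: 2.1
pos [0.4738 0.0882 0.0253] f [-0.58  2.87  4.25] t 7.5 open -0.0007978594119062333 tilt [ 7.e-04  1.e-03 -1.e+00]
r 63.7 mm, ang 16.9
[-0.9  5.7] 21.9
[-2.6  5. ] 26.9
[-3.   4.8] 31.9
[-3.4  4.5] 36.9
[-3.8  4.2] 41.9
[-4.2  3.9] 46.9
[-4.5  3.5] 51.9
[-4.8  3.1] 56.9
[-5.   2.7] 61.9
[-5.2  2.2] 66.9
```

```bash
python3 -m inch '[{"x":-0.9,"y":5.7,"z":0,"roll":0,"jaw":1},{"x":-2.6,"y":5,"z":0,"roll":0,"jaw":1},{"x":-3,"y":4.8,"z":0,"roll":0,"jaw":1},{"x":-3.4,"y":4.5,"z":0,"roll":0,"jaw":1},{"x":-3.8,"y":4.2,"z":0,"roll":0,"jaw":1},{"x":-4.2,"y":3.9,"z":0,"roll":0,"jaw":1},{"x":-4.5,"y":3.5,"z":0,"roll":0,"jaw":1},{"x":-4.8,"y":3.1,"z":0,"roll":0,"jaw":1},{"x":-5,"y":2.7,"z":0,"roll":0,"jaw":1},{"x":0,"y":0,"z":0,"roll":0,"jaw":1}]'
python3 nxt.py 12
```

```text
time: 8.33
eef_pos: [0.5176, 0.1119, 0.0255]
eef_rot: [0.521, 3.096, 0.002]
wrist_force: [0.6, 1.1, 3.8]
opening: -0.002
grasp_force: 1.9
pos [0.5176 0.1119 0.0255] f [0.62 1.07 3.82] t 8.3333 open -0.0021204972140253255 tilt [ 2.4e-03  6.0e-04 -1.0e+00]
r 63.7 mm, ang 62.9
[-4.7  3.3] 67.9
[-5.4  1.7] 72.9
[-5.5  1.2] 77.9
[-5.6  0.7] 82.9
[-5.7  0.2] 87.9
[-5.7 -0.3] 92.9
[-5.6 -0.8] 97.9
[-5.5 -1.3] 102.9
[-5.4 -1.8] 107.9
[-5.2 -2.2] 112.9
[-5.  -2.7] 117.9
[-1.1 -0.6] 119
```

```bash
python3 -m inch '[{"x":-4.7,"y":3.3,"z":0,"roll":0,"jaw":1},{"x":-5.4,"y":1.7,"z":0,"roll":0,"jaw":1},{"x":-5.5,"y":1.2,"z":0,"roll":0,"jaw":1},{"x":-5.6,"y":0.7,"z":0,"roll":0,"jaw":1},{"x":-5.7,"y":0.2,"z":0,"roll":0,"jaw":1},{"x":-5.7,"y":-0.3,"z":0,"roll":0,"jaw":1},{"x":-5.6,"y":-0.8,"z":0,"roll":0,"jaw":1},{"x":-5.5,"y":-1.3,"z":0,"roll":0,"jaw":1},{"x":0,"y":0,"z":0,"roll":0,"jaw":1}]'
python3 nxt.py 4
```

```text
time: 9.08
eef_pos: [0.5604, 0.1005, 0.0256]
eef_rot: [0.523, 3.095, 0.0]
wrist_force: [1.5, -0.2, 4.3]
opening: 0.002
grasp_force: 1.8
pos [0.5604 0.1005 0.0256] f [ 1.51 -0.17  4.28] t 9.0833 open 0.0015787396561921328 tilt [ 2.7e-03 -3.0e-04 -1.0e+00]
r 63.8 mm, ang 103.6
[-5.7 -0.7] 108.6
[-5.2 -2.3] 113.6
[-5.  -2.7] 118.6
[-0.4 -0.2] 119
```

```bash
python3 -m inch '[{"x":-5.7,"y":-0.7,"z":0,"roll":0,"jaw":1},{"x":-5.2,"y":-2.3,"z":0,"roll":0,"jaw":1},{"x":-5.2,"y":-2.8,"z":0,"roll":0,"jaw":1},{"x":0,"y":0,"z":0,"roll":0,"jaw":1},{"x":0,"y":0,"z":0,"roll":0,"jaw":1},{"x":0,"y":0,"z":0,"roll":0,"jaw":1},{"x":0,"y":0,"z":0,"roll":0,"jaw":1}]'
python3 plan.py
```

```text
time: 9.67
eef_pos: [0.5728, 0.0898, 0.0256]
eef_rot: [0.523, 3.096, -0.001]
wrist_force: [1.7, -2.2, 3.6]
opening: 0.003
grasp_force: 1.8
pos [0.5728 0.0898 0.0256] f [ 1.75 -2.16  3.59] t 9.6667 open 0.0026092962110052954 tilt [ 2.e-03 -8.e-04 -1.e+00]
r 64.3 mm, ang 118.2
to start [   6.1 -114.4]
```

Held at the bright end; now lifting straight up.

```bash
python3 -m inch '[{"x":0,"y":0,"z":-3,"roll":0,"jaw":1},{"x":0,"y":0,"z":-10,"roll":0,"jaw":1},{"x":0,"y":0,"z":-25,"roll":0,"jaw":1},{"x":0,"y":0,"z":-30,"roll":0,"jaw":1},{"x":0,"y":0,"z":-30,"roll":0,"jaw":1},{"x":0,"y":0,"z":-30,"roll":0,"jaw":1},{"x":0,"y":0,"z":-15,"roll":0,"jaw":1},{"x":0,"y":0,"z":0,"roll":0,"jaw":1},{"x":0,"y":0,"z":0,"roll":0,"jaw":1},{"x":0,"y":0,"z":0,"roll":0,"jaw":1}]'
python3 -c "
from h import *
im=manip.read_camera('scene');cv2.imwrite('pics/s9.png',cv2.resize(im[:,:,::-1],(800,600)))"
```

```text
time: 10.5
eef_pos: [0.5706, 0.0909, 0.1675]
eef_rot: [-0.521, -3.096, 0.001]
wrist_force: [-0.4, -0.0, -0.2]
opening: -0.002
grasp_force: 0.0
```

View pics/s9.png

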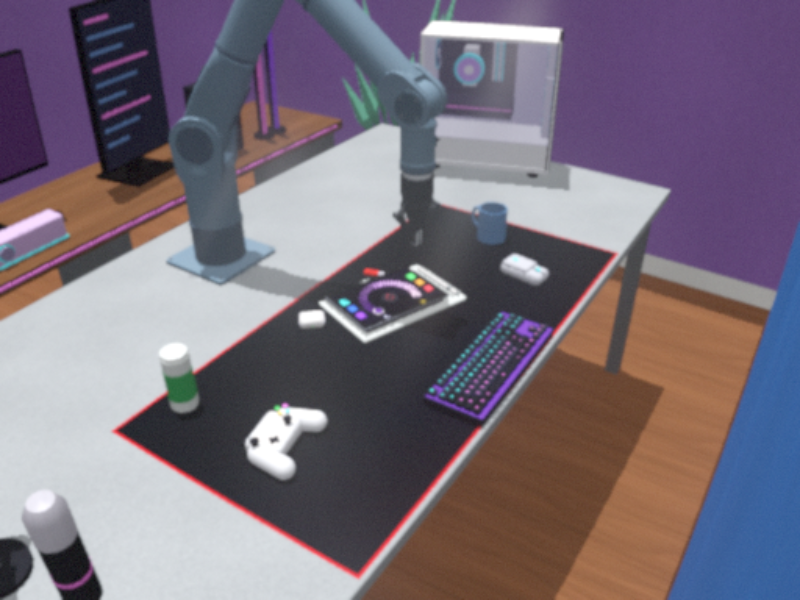

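The gripper is clear above the tablet, and everything lies as at the start (stick at (373, 272), earbuds at (311, 319), mug at (490, 222)).

```bash
python3 -c "
from plant import manip
print(manip.close_job())"
```

```text
the job is handed in; nothing more can be done
None
```

I stroked the slider from the dim end to the bright end in one light pass (about 4 N, within about 1.5 mm of the centre line), lifted clear with nothing else visibly moved, and handed the job in at about 10.5 s; no verdict came back.

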